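# Close the clear box and press the carton shut

### The arm

A 6-joint arm with a two-finger parallel gripper is mounted at the origin on a cart in front of the work surface, level with it; the furniture and walls round the work are solid. World frame = base frame: x ahead of the robot, y to its left, z up, the work surface at z = 0. Lengths are in m, angles in rad, forces in N, time in s.
With the tool pointing down it reaches from about 0.35 to 0.775 m from the base axis. Payload 7.3 kg.
Tool frame: the origin (TCP) lies between the finger pads; the fingertips stand robot.tcp_to_tips ahead of it and the grasp point (between the pads) lies 2 mm behind it (robot.tcp_to_tips is the distance from the TCP to the fingertips, in m); y points along the fingers, x is the direction in which the jaws open and shut, and the axes are right-handed (so a half turn about y gives the same grasp; the last joint's range is limited). The gripper opens to 92 mm and grips with 3 to 60 N. Pads are 19 mm wide; open, the fingers measure 130 mm over their backs; the gripper's body (75 mm by 190 mm) begins 47 mm behind the grasp point.
Start: joints at [-1.289, 0.342, 1.524, -0, 1.275, -0.146], TCP at [0.218, -0.478, 0.216] pointing down, gripper open.
Joint ranges: [-2.53, 2.53], [-0.77, 2.02], [0.04, 2.7], [-1, 4.14], [0.28, 2.66], [-3.11, 3.11]. Speed limits (rad/s): [2.57, 2.57, 3.14, 3.14, 3.14, 3.14].

### API

Orientations are given as [roll, pitch, yaw] about the fixed x, y, z axes, in that order (R = Rz(yaw) Ry(pitch) Rx(roll)).
In Python, from cell import status, read_camera, get_calibration, robot gives the robot as it stands.
- The arm moves only by the shell command python3 -m creep 'ROWS' [FORCE]. ROWS is JSON, a list of rows, each an object of numbers: "dx", "dy", "dz": the shift along the tool's x, y, z in m; "rx", "ry", "rz": the turn, a rotation vector about the tool's x, y, z in rad; "gripper": the opening, from 0 (shut) to 1 (fully open). A call has 1 to 20 rows; each row is the pose to reach, as a shift and turn from the pose commanded when the call began, along the tool's axes at that moment; what a row does not reach only later rows make up. A row lasts 1/8 s, in which the tool goes at most 62.5 mm and 10.7 degrees, less where a joint would pass 70% of its speed; a pose out of reach is approached as far as the arm can. A call with a gripper value outside its range is refused whole. The fingers move at their own pace and stop on an object; FORCE is the grip in N (left out, the last holds). Time passes only in rows, so rows that repeat a pose let the fingers close. It gives the time, the measured TCP pose, the force and the opening at its end, in the units of the state.
- status.observe(): the state, without advancing time (a new reading comes with each control period).
- read_camera(name): name is "side" or "top" or "wrist"; returns (picture, depth): 400x640x3 uint8, red, green, blue; 400x640 float32, m along the optical axis (not along the pixel's ray), 0 where there is no reading.
- get_calibration(name): a dict with "fx", "fy", "cx", "cy" (pixels), "D" ([k1, k2, p1, p2, k3] as OpenCV has them; the pictures are not rectified), "xyz" and "rotation" of the camera in the world; the wrist camera has in their place "mount" (4x4, takes a point from camera to tool coordinates, whose origin is the TCP and whose axes are the tool frame's). Camera axes: x right, y down, z forward; pixel columns grow to the right and rows downward; lengths in m; the calibration is good to about 2 mm. A picture is of the moment at which its call begins: read the wrist's pose just before it. get_calibration takes no time and is no camera call.
- robot.hand_in(): hands the job in, once; it reports no verdict.
The state is a dict: "time": time; "qpos": joint angles; "qvel": joint speeds; "joint_efforts": joint torques, N m; "tool_pos": TCP position; "tool_rot": TCP orientation; "contact_force": force on the tool from outside, world axes, zero at the start; "torque": the same for the moment, N m; "opening": finger opening in m.
Only numpy, scipy, OpenCV 4.12 (cv2) and the standard library are available. Lean on these libraries where they do the work, as an engineer would, in place of code of your own. Each camera call takes 0.05 s, during which the arm holds its last target.

### The job

Close up the two small-parts containers with the fingertips, grasping nothing: push the lid of the clear assortment box fully shut, then fold the lid of the cardboard carton over and press it fully shut. The carton's crease is springy and lifts the lid again, so finish while still holding the carton's lid down with light, steady fingertip pressure. Do not lift either container or shove it from its place, and leave the tools and parts around them alone.

Things in the scene. Friction and masses are not known exactly. Their poses are not given: they have to be found in the camera images.
- clear_box: clear plastic assortment box with six compartments, 116 x 213 mm, 44 mm high shut, about 0.9 kg, standing loose on the worktop. Origin at the centre of its underside; x runs from its front to its hinge side, y along the hinge, z up.
- clear_box_hinge (a point): middle of the clear box's hinge line, fixed to the box: 56 mm behind its centre (box +x), 35 mm up. The line runs along box y.
- clear_box_lid_edge (a point): middle of the free edge of the clear box's lid, on the lid's outer face; moves with the lid. It lies 110 mm from the hinge line along the lid, and the outer face lies 9 mm outward of the hinge line. With the lid shut it is at the front of the box, 44 mm up. The lid is a plain panel 206 mm wide (along the hinge) and 8.5 mm thick. The point's axes match the box's when shut (z out of the outer face) and turn with the lid.
- clear_box_lid (a joint): opening angle of the clear lid, rad: 0 fully shut (outer face level), 1.57 upright, 2.23 leaning back as far as it goes; starts between 1.3 and 2.1. Stiff hinge: the lid stays wherever it is left, and needs about 1 N at its free edge to move; it neither falls shut nor springs open.
- carton: brown cardboard mailer carton, 123 x 172 mm, 88 mm high shut, about 0.9 kg, standing loose on the worktop. Origin at the centre of its underside; x runs from its front to its hinge side, y along the hinge, z up.
- carton_hinge (a point): middle of the carton's lid crease (hinge line), fixed to the carton: 61 mm behind its centre (carton +x), 86 mm up. The line runs along carton y.
- carton_lid_edge (a point): middle of the free edge of the carton's lid, on the lid's outer face; moves with the lid. It lies 122 mm from the crease along the lid, and the outer face lies 2 mm outward of the crease. With the lid shut it is at the front of the carton, 88 mm up. The lid is 172 mm wide (along the crease) with a 45 mm deep skirt on its inner side. The point's axes match the carton's when shut (z out of the outer face) and turn with the lid.
- carton_lid (a joint): opening angle of the carton lid, rad: 0 fully shut (outer face level), 1.57 upright, 1.95 fully back; starts between 1.6 and 1.9. The crease springs toward 1.75 rad at 0.1 N m per rad, so keeping the lid shut takes about 1.5 N at its free edge and a released lid comes up again.
- tape_black: roll of black insulating tape lying flat, 64 mm across, 19 mm high, a bystander. Origin at the centre of its underside.
- tape_blue: roll of blue insulating tape lying flat, 64 mm across, 19 mm high, a bystander. Origin at the centre of its underside.
- tin: round white screw tin, 65 mm across, 35 mm high, a bystander. Origin at the centre of its underside.
- breaker_spare: pale grey circuit breaker lying on its side, 67 x 86 x 18 mm, a bystander. Origin at the centre of its underside.
- relay_spare: small pale relay, 12 x 33 x 15 mm, a bystander. Origin at the centre of its underside.
- end_clamp_c: small pale rail end clamp, 34 x 42 x 10 mm, a bystander. Origin at the centre of its underside.
- driver: red-handled screwdriver, 24 x 180 x 28 mm, lying, a bystander. Origin at the centre of its underside.
- cutter: red-handled side cutters, 54 x 162 x 13 mm, lying, a bystander. Origin at the centre of its underside.

How it is judged:
On the way, in this order (a step that is already met when the one before it is completed fails the run):
1. the clear box's lid is fully shut (value of joint clear_box_lid below 0.06 rad), for 0.2 s.
2. the carton's lid is fully shut under the fingertips (value of joint carton_lid below 0.08 rad and contact force between the fingers and carton above 0.5 N), for 0.2 s.
At the end, for the whole second after the job is handed in: The clear box's lid is within 0.06 rad of shut; the carton's lid is within 0.08 rad of shut with the fingers still pressing on the carton with 0.5 to 40 N; both containers stand level (0.05 rad) and the carton is still (all of step 2 and value of joint clear_box_lid below 0.06 rad and contact force between the fingers and carton below 40 N and linear speed of carton below 0.02 m/s and angle between each of clear_box, carton's own z axis and vertical below 0.05 rad); the arm keeps its last pose, push and grip.
It fails at once if a container is lifted (10 mm) (height (world z) of any of clear_box, carton above 0.01 m).
It fails at once if a container is shoved more than 30 mm from its place (distance of any of clear_box, carton from where it was at the start of the episode above 0.03 m).
It fails at once if the carton is pressed with more than 60 N (contact force between the fingers and carton above 60 N).
It fails at once if a bystander is moved more than 20 mm (distance of any of tape_black, tape_blue, tin, breaker_spare, relay_spare, end_clamp_c, driver, cutter from where it was at the start of the episode above 0.02 m).
It also fails if it takes over 51 s, if anything falls off the work surface, if the arm or the gripper's body presses on something with over 40 N, if the wrist force passes 120 N, or if a joint passes its speed limit or range.

## Working session

There is one attempt and no reset: what is moved stays moved. The work goes in short steps, Python scripts to look and compute and a shell command to move; the robot and the scene stay as the last step left them, time stands still between calls to the robot, and variables do not carry over. Pictures are saved under pics/ and viewed, and the job is handed in when it is done.

```bash
mkdir -p pics; ls; python3 - <<'E'
from cell import status, read_camera, get_calibration, robot
import cv2,numpy as np
s=status.observe();print(s);print(robot.tcp_to_tips)
for n in ['side','top']:
    im,d=read_camera(n);cv2.imwrite(f'pics/{n}0.png',im[:,:,::-1]);np.save(f'pics/{n}0.npy',d);print(n,get_calibration(n))
print(get_calibration('wrist'))
E
```

```text
pics
{'time': 0.0, 'qpos': array([-1.28902579e+00,  3.42726575e-01,  1.52505020e+00, -2.82615310e-05,
        1.27537041e+00, -1.46036275e-01]), 'qvel': array([-7.47757981e-04, -3.87907134e-05,  1.91551748e-03, -7.32020062e-04,
        6.45305026e-04,  4.72693398e-05]), 'joint_efforts': array([ 1.34039827e-03, -4.31235552e+01, -2.44218367e+01,  7.18832994e-02,
        5.57386153e-02, -1.29070804e-04]), 'tool_pos': array([ 0.21768353, -0.47726931,  0.21563139]), 'tool_rot': array([-1.57059685e+00,  1.54191189e-03, -1.14298111e+00]), 'contact_force': array([0.23154002, 0.09083069, 0.40256443]), 'torque': array([-0.02326904, -0.01606113, -0.02723399]), 'opening': 0.09151626254254185}
0.017
side {'fx': 421.2653907390584, 'fy': 421.2653907390584, 'cx': 315.75742156206326, 'cy': 198.19612443669453, 'D': array([-0.04357225,  0.        ,  0.        ,  0.        ,  0.        ]), 'xyz': array([ 0.43525748, -0.68454416,  0.57797085]), 'rotation': array([-2.13923938, -0.00250422, -0.18158994])}
top {'fx': 510.9014423045562, 'fy': 510.9014423045562, 'cx': 319.30243590984736, 'cy': 207.0510784443467, 'D': array([-0.02740761,  0.        ,  0.        ,  0.        ,  0.        ]), 'xyz': array([0.31825116, 0.0689279 , 1.14927871]), 'rotation': array([-2.90425153e+00,  1.78035172e-03, -1.61507269e+00])}
{'fx': 358.55416393365056, 'fy': 358.55416393365056, 'cx': 318.22422372723537, 'cy': 200.86424869416896, 'D': array([-0.06385762,  0.        ,  0.        ,  0.        ,  0.        ]), 'mount': array([[ 9.99999990e-01,  9.36908211e-05, -1.05133795e-04,
        -1.44931683e-05],
       [ 1.26798523e-04, -2.74265919e-01,  9.61653882e-01,
        -1.68747330e-01],
       [ 6.12635248e-05, -9.61653886e-01, -2.74265929e-01,
         7.38855619e-02],
       [ 0.00000000e+00,  0.00000000e+00,  0.00000000e+00,
         1.00000000e+00]])}
```

View pics/side0.png

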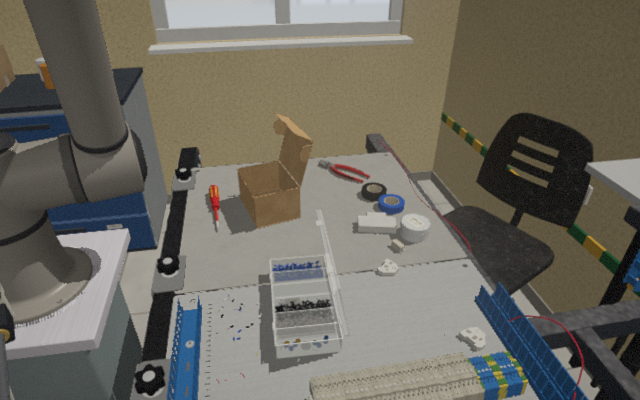

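View pics/top0.png

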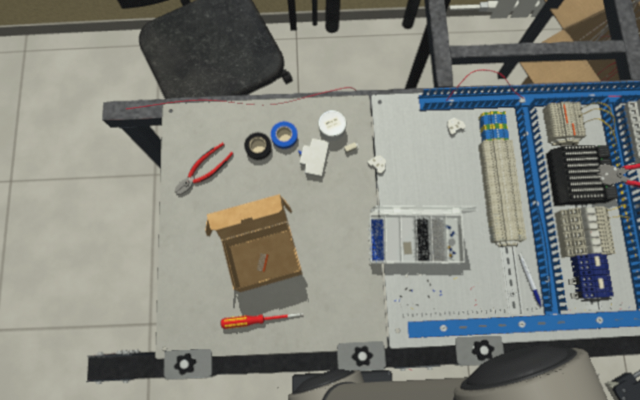

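The side view shows the open carton at about (268,193) with its lid leaning back at (292,150). The clear box is at (305,305) with its lid upright along (330,275). In the top view the carton is at (258,255) and the clear box at (420,238), and both hinges are on the far side. I'll measure next.

```bash
cat > h.py <<'E'
import cv2,numpy as np
from scipy.spatial.transform import Rotation as R
from cell import get_calibration
def cam(n,s=None):
    c=get_calibration(n);K=np.array([[c['fx'],0,c['cx']],[0,c['fy'],c['cy']],[0,0,1]])
    if 'mount' in c:
        T=np.eye(4);T[:3,:3]=R.from_euler('xyz',s['tool_rot']).as_matrix();T[:3,3]=s['tool_pos'];T=T@c['mount']
        return K,c['D'],T[:3,:3],T[:3,3]
    return K,c['D'],R.from_euler('xyz',c['rotation']).as_matrix(),c['xyz']
def rays(n,px,s=None):
    K,D,Rm,t=cam(n,s);u=cv2.undistortPoints(np.array(px,float).reshape(-1,1,2),K,D).reshape(-1,2)
    return np.c_[u,np.ones(len(u))]@Rm.T,t
def plane(n,px,z,s=None):
    r,t=rays(n,px,s);return t+r*((z-t[2])/r[:,2])[:,None]
def atd(n,px,d,s=None):
    r,t=rays(n,px,s);px=np.array(px,int).reshape(-1,2);return t+r*d[px[:,1],px[:,0]][:,None]
def tri(pa,pb,a='side',b='top'):
    r1,t1=rays(a,pa);r2,t2=rays(b,pb);out=[]
    for x,y in zip(r1,r2):
        l=np.linalg.lstsq(np.c_[x,-y],t2-t1,rcond=None)[0];p,q=t1+x*l[0],t2+y*l[1];out.append(np.r_[(p+q)/2,np.linalg.norm(p-q)])
    return np.array(out)
def proj(n,P,s=None):
    K,D,Rm,t=cam(n,s);return cv2.projectPoints((np.array(P)-t)@Rm,np.zeros(3),np.zeros(3),K,D)[0].reshape(-1,2)
E
python3 - <<'E'
import cv2
a=cv2.imread('pics/top0.png');b=cv2.imread('pics/side0.png')
f=lambda im,x0,x1,y0,y1,n:cv2.imwrite(n,cv2.resize(im[y0:y1,x0:x1],None,fx=5,fy=5,interpolation=cv2.INTER_CUBIC))
f(a,190,320,190,300,'pics/tc.png');f(a,355,485,190,290,'pics/tb.png');f(b,225,325,105,235,'pics/sc.png' );f(b,240,380,200,360,'pics/sb.png')
for n in['pics/sc.png']:print(cv2.imread(n).shape)
cv2.imwrite('pics/sb.png',cv2.resize(b[200:360,250:360],None,fx=3.7,fy=3.7,interpolation=cv2.INTER_CUBIC))
cv2.imwrite('pics/sc.png',cv2.resize(b[105:235,225:325],None,fx=4,fy=4,interpolation=cv2.INTER_CUBIC))
E
```

```text
(650, 500, 3)
```

View pics/tc.png

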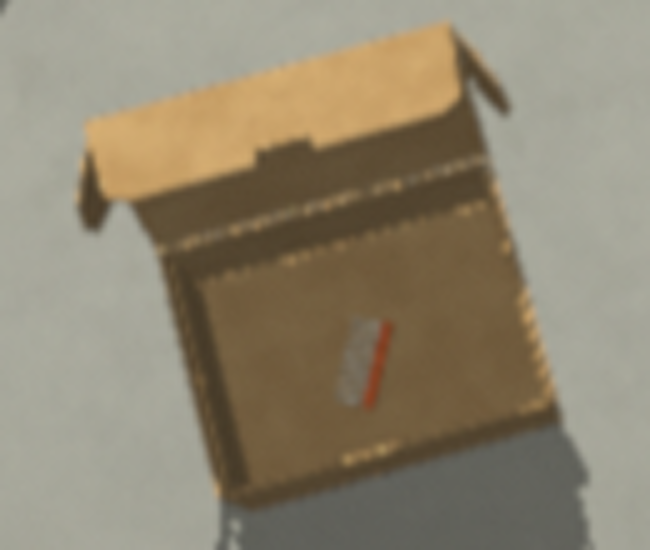

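View pics/tb.png

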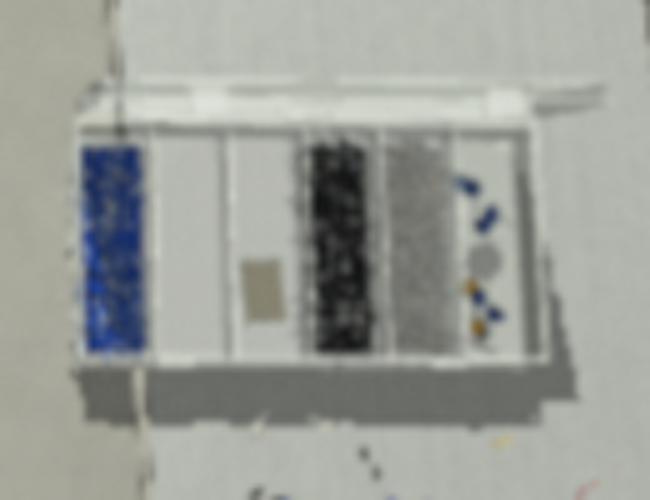

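View pics/sc.png

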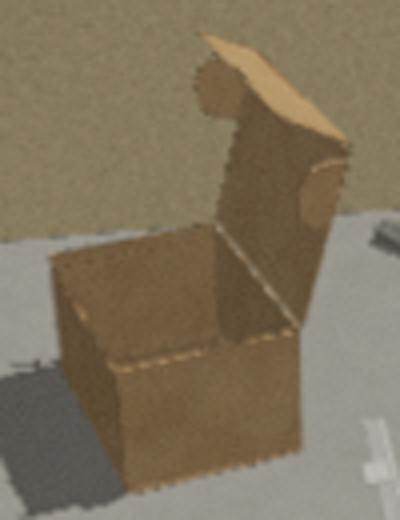

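View pics/sb.png

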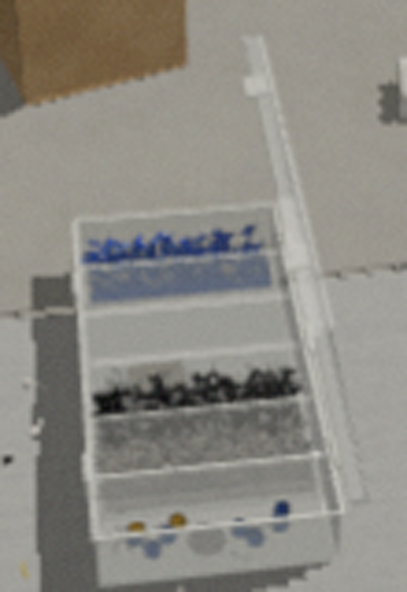

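```bash
python3 - <<'E'
from h import *
np.set_printoptions(precision=4,suppress=True)
f=lambda o,s,P:np.array(P)/s+np.array(o)
C=plane('top',f((190,190),5,[(162,250),(487,160),(220,495),(555,405)]),.086);print('carton BL BR FL FR\n',C)
print('sizes',np.linalg.norm(C[0]-C[1]),np.linalg.norm(C[2]-C[3]),np.linalg.norm(C[0]-C[2]),np.linalg.norm(C[1]-C[3]))
print('side check', plane('side',f((225,105),4,[(217,225),(298,328),(52,257),(120,370)]),.086))
print('lid top corners', tri(f((225,105),4,[(202,33),(347,142)]),f((190,190),5,[(88,122),(450,25)])))
B=plane('top',f((355,190),5,[(78,125),(535,125),(78,360),(548,360)]),.035);print('box\n',B)
print('side',plane('side',f((250,200),3.7,[(75,218),(285,205),(93,538),(340,515)]),.035))
print('lid',tri(f((250,200),3.7,[(363,495),(258,38)]),f((355,190),5,[(603,92),(95,92)])))
d=np.load('pics/top0.npy')
P=atd('top',[(x,208) for x in range(375,476,10)]+[(x,211) for x in range(375,476,10)],d);print(P)
d=np.load('pics/side0.npy')
print(atd('side',[(335,275),(325,240),(340,310),(320,218),(346,330)],d))
E
```

```text
carton BL BR FL FR
 [[0.5129 0.267  0.086 ]
 [0.5456 0.1287 0.086 ]
 [0.4092 0.2431 0.086 ]
 [0.4403 0.1035 0.086 ]]
sizes 0.14214669696848456 0.14300118469231152 0.10640326778585707 0.10828986683463745
side check [[0.5163 0.2588 0.086 ]
 [0.5478 0.1256 0.086 ]
 [0.413  0.2349 0.086 ]
 [0.446  0.0989 0.086 ]]
lid top corners [[0.5266 0.2707 0.2119 0.026 ]
 [0.5773 0.1353 0.1939 0.0014]]
box
 [[ 0.5642 -0.0548  0.035 ]
 [ 0.555  -0.2594  0.035 ]
 [ 0.459  -0.0477  0.035 ]
 [ 0.4496 -0.2536  0.035 ]]
side [[ 0.4628 -0.0499  0.035 ]
 [ 0.5741 -0.0592  0.035 ]
 [ 0.4513 -0.2553  0.035 ]
 [ 0.5561 -0.2622  0.035 ]]
lid [[ 0.5605 -0.2806  0.0691  0.0012]
 [ 0.5575 -0.0513  0.1386  0.0053]]
[[ 0.5551 -0.053   0.1406]
 [ 0.5531 -0.0726  0.1452]
 [ 0.5522 -0.0928  0.1452]
 [ 0.5516 -0.1134  0.1436]
 [ 0.551  -0.1339  0.1424]
 [ 0.5502 -0.1543  0.1417]
 [ 0.5491 -0.1744  0.1426]
 [ 0.548  -0.1945  0.1436]
 [ 0.5476 -0.2154  0.1412]
 [ 0.547  -0.2362  0.1399]
 [ 0.5453 -0.2554  0.1437]
 [ 0.5723 -0.0649  0.038 ]
 [ 0.5714 -0.0873  0.0376]
 [ 0.5458 -0.0923  0.1458]
 [ 0.5692 -0.1319  0.0381]
 [ 0.5684 -0.1544  0.0373]
 [ 0.5673 -0.1766  0.038 ]
 [ 0.5661 -0.1989  0.0387]
 [ 0.5652 -0.2214  0.038 ]
 [ 0.5413 -0.2147  0.1415]
 [ 0.5552 -0.2553  0.0743]
 [ 0.5713 -0.302  -0.0034]]
[[ 0.5488 -0.2309  0.1441]
 [ 0.5513 -0.1437  0.1423]
 [ 0.5516 -0.2585  0.0981]
 [ 0.555  -0.0803  0.1425]
 [ 0.5627 -0.2592  0.0518]]
```

```bash
python3 - <<'E'
from h import *
np.set_printoptions(precision=3,suppress=True)
d=np.load('pics/top0.npy')
v,u=np.mgrid[190:300,195:315];px=np.c_[u.ravel(),v.ravel()]
P=atd('top',px,d)
yaw=.232;X=np.array([np.cos(yaw),np.sin(yaw)]);Y=np.array([-X[1],X[0]])
for lo,hi in [(.07,.095),(.1,.13),(.13,.17),(.17,.24)]:
    m=(P[:,2]>lo)&(P[:,2]<hi);q=P[m];a=q[:,:2]@X;b=q[:,:2]@Y
    print(lo,hi,m.sum(),np.percentile(a,[1,5,50,95,99]),np.percentile(b,[1,5,50,95,99]),np.percentile(q[:,2],[5,50,95]))
d=np.load('pics/side0.npy')
v,u=np.mgrid[105:235,225:325];px=np.c_[u.ravel(),v.ravel()]
P=atd('side',px,d)
for lo,hi in [(.01,.03),(.03,.07),(.07,.092),(.1,.13),(.13,.17),(.17,.24)]:
    m=(P[:,2]>lo)&(P[:,2]<hi)&(P[:,1]<.35);q=P[m];a=q[:,:2]@X;b=q[:,:2]@Y
    print('s',lo,hi,m.sum(),np.percentile(a,[1,5,50,95,99]),np.percentile(b,[1,5,50,95,99]),np.percentile(q[:,2],[5,50,95]))
E
```

```text
0.07 0.095 644 [0.454 0.455 0.549 0.564 0.565] [-0.001 -0.     0.084  0.144  0.145] [0.072 0.082 0.093]
0.1 0.13 511 [0.565 0.566 0.57  0.574 0.575] [0.    0.007 0.072 0.138 0.144] [0.102 0.115 0.128]
0.13 0.17 104 [0.558 0.561 0.575 0.582 0.585] [-0.011 -0.009  0.069  0.152  0.154] [0.131 0.146 0.169]
0.17 0.24 1400 [0.554 0.556 0.574 0.592 0.593] [-0.01   0.004  0.073  0.142  0.154] [0.186 0.204 0.215]
s 0.01 0.03 646 [0.453 0.454 0.506 0.56  0.561] [-0.005 -0.004  0.012  0.141  0.143] [0.011 0.02  0.029]
s 0.03 0.07 1518 [0.453 0.454 0.507 0.56  0.561] [-0.005 -0.004  0.051  0.141  0.143] [0.032 0.051 0.068]
s 0.07 0.092 766 [0.454 0.454 0.519 0.563 0.564] [-0.005 -0.004  0.061  0.143  0.145] [0.071 0.079 0.089]
s 0.1 0.13 357 [0.565 0.567 0.571 0.575 0.576] [-0.004 -0.     0.062  0.133  0.141] [0.102 0.116 0.129]
s 0.13 0.17 646 [0.507 0.511 0.577 0.586 0.587] [-0.247 -0.232  0.061  0.148  0.152] [0.133 0.148 0.168]
s 0.17 0.24 533 [0.554 0.556 0.577 0.592 0.593] [-0.015 -0.012  0.051  0.151  0.154] [0.171 0.195 0.214]
```

```bash
cat >> h.py <<'E'
def to(target,yaw=None):
    from cell import status
    s=status.observe();M=R.from_euler('xyz',s['tool_rot'])
    print('shift',np.round(M.inv().apply(np.array(target)-s['tool_pos']),4))
    if yaw is not None: print('turn',np.round((M.inv()*R.from_euler('xyz',[-np.pi/2,0,yaw])).as_rotvec(),4))
E
python3 -c "
from h import *
to([.62,-.155,.23],-1.616)"
```

```text
shift [-0.1264 -0.014   0.4998]
turn [ 1.000e-04  4.729e-01 -1.400e-03]
```

```bash
python3 -m creep '[{"dx":-0.012,"dy":-0.014,"dz":0.05,"ry":0.05,"gripper":0},{"dx":-0.025,"dy":-0.014,"dz":0.1,"ry":0.1,"gripper":0},{"dx":-0.038,"dy":-0.014,"dz":0.15,"ry":0.15,"gripper":0},{"dx":-0.051,"dy":-0.014,"dz":0.2,"ry":0.2,"gripper":0},{"dx":-0.063,"dy":-0.014,"dz":0.25,"ry":0.25,"gripper":0},{"dx":-0.076,"dy":-0.014,"dz":0.3,"ry":0.3,"gripper":0},{"dx":-0.088,"dy":-0.014,"dz":0.35,"ry":0.35,"gripper":0},{"dx":-0.101,"dy":-0.014,"dz":0.4,"ry":0.4,"gripper":0},{"dx":-0.114,"dy":-0.014,"dz":0.45,"ry":0.44,"gripper":0},{"dx":-0.126,"dy":-0.014,"dz":0.5,"ry":0.473,"gripper":0},{"dx":-0.126,"dy":-0.014,"dz":0.5,"ry":0.473,"gripper":0},{"dx":-0.126,"dy":-0.014,"dz":0.5,"ry":0.473,"gripper":0},{"dx":-0.126,"dy":-0.014,"dz":0.5,"ry":0.473,"gripper":0}]'; python3 - <<'E'
from h import *
from cell import *
for n in ['side','wrist']:
    im,d=read_camera(n);cv2.imwrite(f'pics/{n}1.png',im[:,:,::-1])
to([.602,-.155,.14],-1.616);print(status.observe()['tool_rot'],status.observe()['tool_pos'])
E
```

```text
shift [-0.1339  0.0761  0.4834]
turn [ 1.00e-04  4.73e-01 -9.00e-04]
[-1.57067475e+00  8.99093262e-04 -1.14300220e+00] [ 0.21774358 -0.47745279  0.215915  ]invalid input at $[0]: expected keys dx, dy, dz, rx, ry, rz, gripper
```

View pics/side1.png

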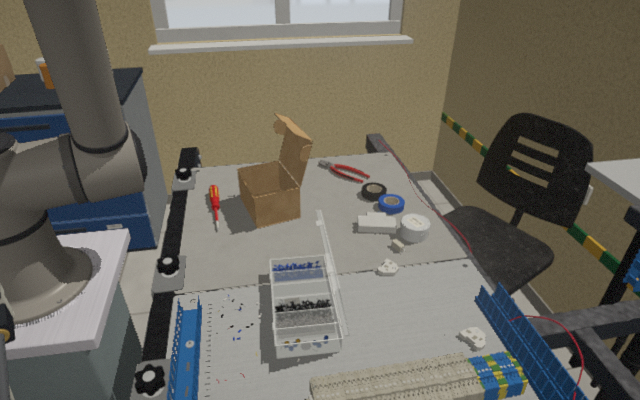

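View pics/wrist1.png

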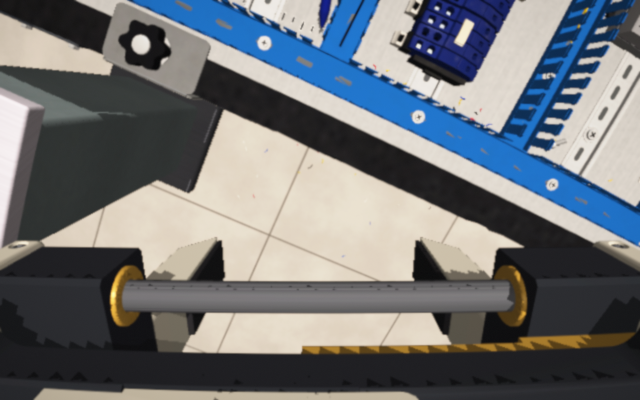

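The call was refused because every key is required in each row. The wrist view shows only the open fingers at (190,290) and (450,290), off the edge of the bench. I'll resend with all keys.

```bash
python3 -m creep '[{"dx":-0.012,"dy":-0.014,"dz":0.05,"rx":0,"ry":0.05,"rz":0,"gripper":0},{"dx":-0.025,"dy":-0.014,"dz":0.1,"rx":0,"ry":0.1,"rz":0,"gripper":0},{"dx":-0.038,"dy":-0.014,"dz":0.15,"rx":0,"ry":0.15,"rz":0,"gripper":0},{"dx":-0.051,"dy":-0.014,"dz":0.2,"rx":0,"ry":0.2,"rz":0,"gripper":0},{"dx":-0.063,"dy":-0.014,"dz":0.25,"rx":0,"ry":0.25,"rz":0,"gripper":0},{"dx":-0.076,"dy":-0.014,"dz":0.3,"rx":0,"ry":0.3,"rz":0,"gripper":0},{"dx":-0.088,"dy":-0.014,"dz":0.35,"rx":0,"ry":0.35,"rz":0,"gripper":0},{"dx":-0.101,"dy":-0.014,"dz":0.4,"rx":0,"ry":0.4,"rz":0,"gripper":0},{"dx":-0.114,"dy":-0.014,"dz":0.45,"rx":0,"ry":0.44,"rz":0,"gripper":0},{"dx":-0.126,"dy":-0.014,"dz":0.5,"rx":0,"ry":0.473,"rz":0,"gripper":0},{"dx":-0.126,"dy":-0.014,"dz":0.5,"rx":0,"ry":0.473,"rz":0,"gripper":0},{"dx":-0.126,"dy":-0.014,"dz":0.5,"rx":0,"ry":0.473,"rz":0,"gripper":0},{"dx":-0.126,"dy":-0.014,"dz":0.5,"rx":0,"ry":0.473,"rz":0,"gripper":0}]'; python3 - <<'E'
from h import *
from cell import *
for n in ['side','wrist']:
    im,d=read_camera(n);cv2.imwrite(f'pics/{n}2.png',im[:,:,::-1])
to([.602,-.155,.14],-1.616);print(status.observe()['tool_rot'],status.observe()['tool_pos'])
E
```

```text
time: 1.82
tool_pos: [0.6198, -0.1566, 0.2305]
tool_rot: [-1.571, -0.0, -1.617]
contact_force: [0.7, 0.9, -0.0]
opening: 0.0002
shift [-0.0008  0.0906 -0.018 ]
turn [-0.0002 -0.0015  0.0003]
[-1.57059924e+00 -2.65445843e-04 -1.61745848e+00] [ 0.6198858  -0.15659753  0.23064339]
```

View pics/side2.png

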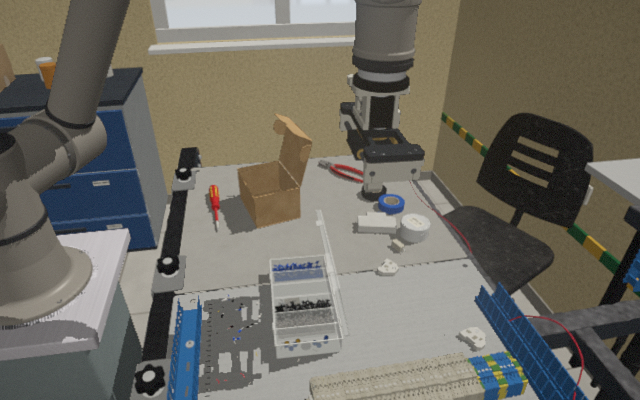

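View pics/wrist2.png

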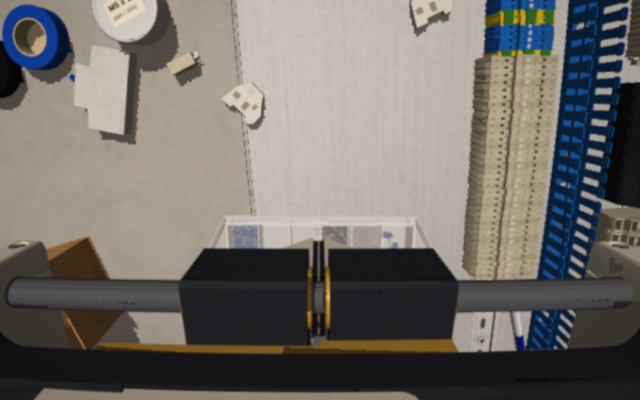

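The side view shows the closed gripper hovering behind the clear lid, with the tips at about (375,190). The wrist view shows the box at (320,230) below and ahead of it, with nothing behind the lid in the way. Next I go down behind the lid and follow its arc.

```bash
python3 -m creep '[{"dx":0,"dy":0.042,"dz":-0.005,"rx":0,"ry":0,"rz":0,"gripper":0},{"dx":0,"dy":0.0835,"dz":-0.018,"rx":0,"ry":0,"rz":0,"gripper":0},{"dx":0,"dy":0.0835,"dz":-0.035,"rx":0,"ry":0,"rz":0,"gripper":0},{"dx":0,"dy":0.0835,"dz":-0.046,"rx":0,"ry":0,"rz":0,"gripper":0},{"dx":0,"dy":0.0835,"dz":-0.055,"rx":0,"ry":0,"rz":0,"gripper":0},{"dx":0,"dy":0.086,"dz":-0.064,"rx":0,"ry":0,"rz":0,"gripper":0},{"dx":0,"dy":0.0885,"dz":-0.073,"rx":0,"ry":0,"rz":0,"gripper":0},{"dx":0,"dy":0.091,"dz":-0.082,"rx":0,"ry":0,"rz":0,"gripper":0},{"dx":0,"dy":0.0937,"dz":-0.091,"rx":0,"ry":0,"rz":0,"gripper":0},{"dx":0,"dy":0.099,"dz":-0.099,"rx":0,"ry":0,"rz":0,"gripper":0},{"dx":0,"dy":0.105,"dz":-0.107,"rx":0,"ry":0,"rz":0,"gripper":0},{"dx":0,"dy":0.1105,"dz":-0.114,"rx":0,"ry":0,"rz":0,"gripper":0},{"dx":0,"dy":0.118,"dz":-0.12,"rx":0,"ry":0,"rz":0,"gripper":0},{"dx":0,"dy":0.125,"dz":-0.126,"rx":0,"ry":0,"rz":0,"gripper":0},{"dx":0,"dy":0.133,"dz":-0.1315,"rx":0,"ry":0,"rz":0,"gripper":0},{"dx":0,"dy":0.133,"dz":-0.1315,"rx":0,"ry":0,"rz":0,"gripper":0}]'; python3 - <<'E'
from h import *
from cell import *
for n in ['side']:
    im,d=read_camera(n);cv2.imwrite(f'pics/{n}3.png',im[:,:,::-1])
E
```

```text
time: 3.92
tool_pos: [0.4884, -0.1495, 0.0966]
tool_rot: [-1.572, 0.001, -1.616]
contact_force: [-0.2, -0.1, -0.0]
opening: 0.0006
```

View pics/side3.png

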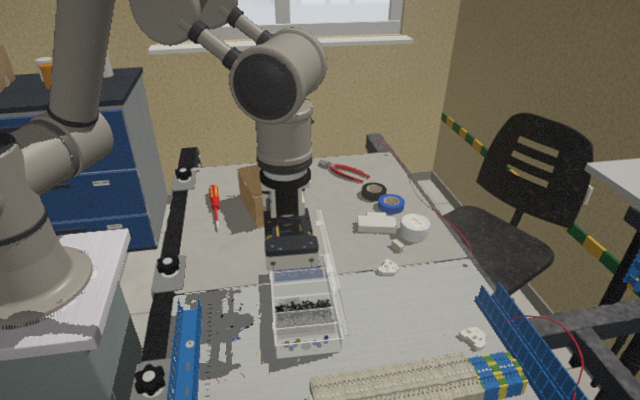

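```bash
python3 - <<'E'
import cv2
a=cv2.imread('pics/side3.png')
cv2.imwrite('pics/side3z.png',cv2.resize(a[195:360,240:380],None,fx=3.6,fy=3.6,interpolation=cv2.INTER_CUBIC))
E
```

```text
(no output)
```

View pics/side3z.png

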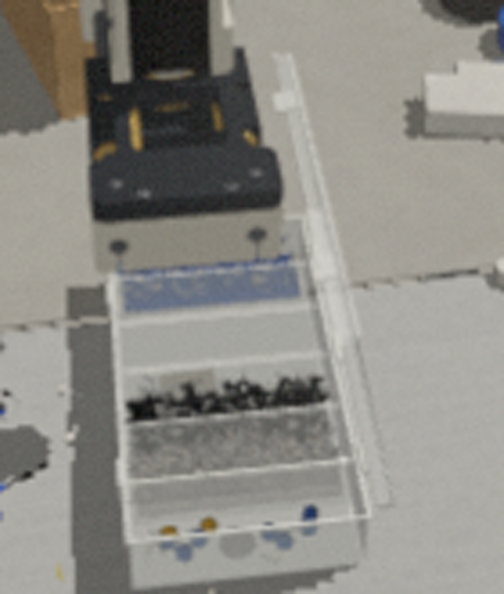

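```bash
python3 - <<'E'
from h import *
from cell import *
np.set_printoptions(precision=3,suppress=True)
s=status.observe();print(s['tool_pos'],s['contact_force'])
T=R.from_euler('xyz',s['tool_rot']).as_matrix()
print('tip px',proj('side',[s['tool_pos']+T@[0,.017,0],s['tool_pos'],s['tool_pos']+T@[0,-.049,0]]))
im,d=read_camera('side')
for p in [(335,275),(325,240),(340,310),(320,218),(346,330),(300,260),(290,250)]:print(p,im[p[1],p[0]],atd('side',[p],d)[0])
print(proj('side',[[.55,-.05,.145],[.541,-.257,.145],[.57,-.05,.035],[.561,-.257,.035]]))
im,d=read_camera('wrist');cv2.imwrite('pics/wrist4.png',im[:,:,::-1])
im,d=read_camera('top');cv2.imwrite('pics/top4.png',im[:,:,::-1])
E
```

```text
[ 0.489 -0.15   0.097] [-0.47   0.589  0.183]
tip px [[289.443 274.822]
 [289.126 267.345]
 [288.168 244.643]]
(335, 275) [170 171 165] [ 0.549 -0.228  0.142]
(325, 240) [181 179 173] [ 0.551 -0.143  0.142]
(340, 310) [179 179 175] [ 0.552 -0.258  0.098]
(320, 218) [181 181 174] [ 0.555 -0.081  0.143]
(346, 330) [181 181 176] [ 0.563 -0.259  0.052]
(300, 260) [137 134 124] [ 0.496 -0.237  0.187]
(290, 250) [42 42 43] [ 0.482 -0.245  0.213]
[[314.226 207.826]
 [333.663 287.548]
 [324.075 252.672]
 [344.152 336.118]]
```

View pics/wrist4.png

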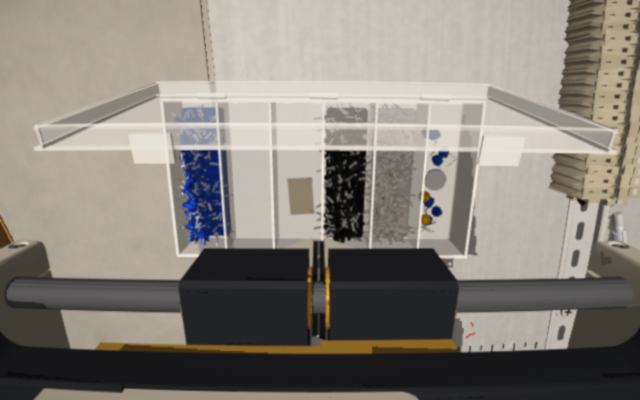

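View pics/top4.png

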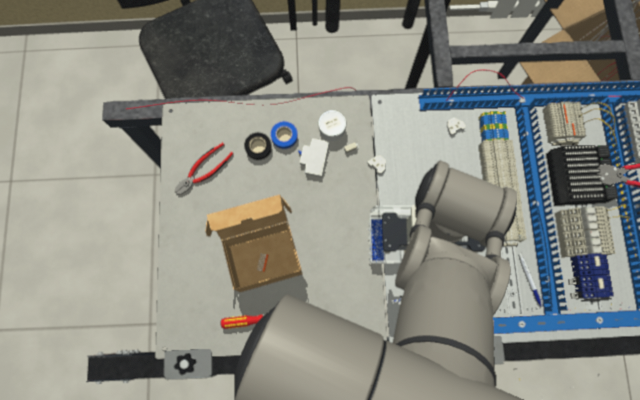

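The wrist view still shows the lid upright, with its free edge at row ~140, and the gripper in front of it. The side depth agrees (edge at z≈0.142), so the fingers went past without turning it, probably over the top edge while the descent lagged. I'll go back over the lid, drop lower, and check before pushing.

```bash
python3 -m creep '[{"dx":0,"dy":-0.05,"dz":0,"rx":0,"ry":0,"rz":0,"gripper":0},{"dx":0,"dy":-0.1,"dz":0,"rx":0,"ry":0,"rz":0,"gripper":0},{"dx":0,"dy":-0.13,"dz":0.01,"rx":0,"ry":0,"rz":0,"gripper":0},{"dx":0,"dy":-0.13,"dz":0.06,"rx":0,"ry":0,"rz":0,"gripper":0},{"dx":0,"dy":-0.13,"dz":0.11,"rx":0,"ry":0,"rz":0,"gripper":0},{"dx":0,"dy":-0.13,"dz":0.13,"rx":0,"ry":0,"rz":0,"gripper":0},{"dx":0,"dy":-0.13,"dz":0.13,"rx":0,"ry":0,"rz":0,"gripper":0},{"dx":0,"dy":-0.09,"dz":0.13,"rx":0,"ry":0,"rz":0,"gripper":0},{"dx":0,"dy":-0.05,"dz":0.13,"rx":0,"ry":0,"rz":0,"gripper":0},{"dx":0,"dy":-0.025,"dz":0.13,"rx":0,"ry":0,"rz":0,"gripper":0},{"dx":0,"dy":-0.025,"dz":0.13,"rx":0,"ry":0,"rz":0,"gripper":0}]'; python3 - <<'E'
from h import *
from cell import *
s=status.observe();print(s['tool_pos'])
im,d=read_camera('wrist');cv2.imwrite('pics/wrist5.png',im[:,:,::-1])
im,d=read_camera('side');cv2.imwrite('pics/side5.png',cv2.resize(im[150:350,220:460,::-1],None,fx=3,fy=3))
E
```

```text
time: 5.5
tool_pos: [0.617, -0.1552, 0.1208]
tool_rot: [-1.575, 0.001, -1.616]
contact_force: [-0.5, 0.2, 0.7]
opening: 0.0003
[ 0.61701985 -0.15517353  0.12082728]
```

View pics/wrist5.png

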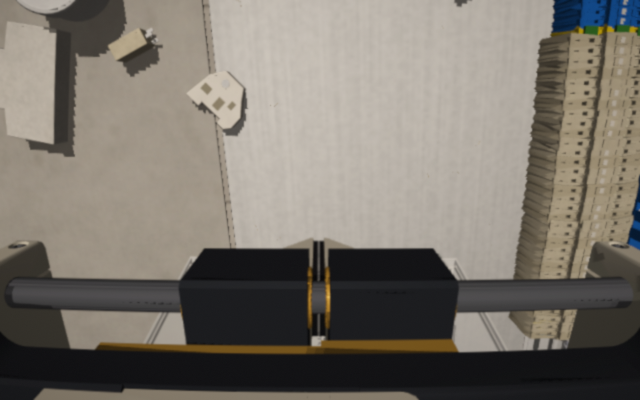

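View pics/side5.png

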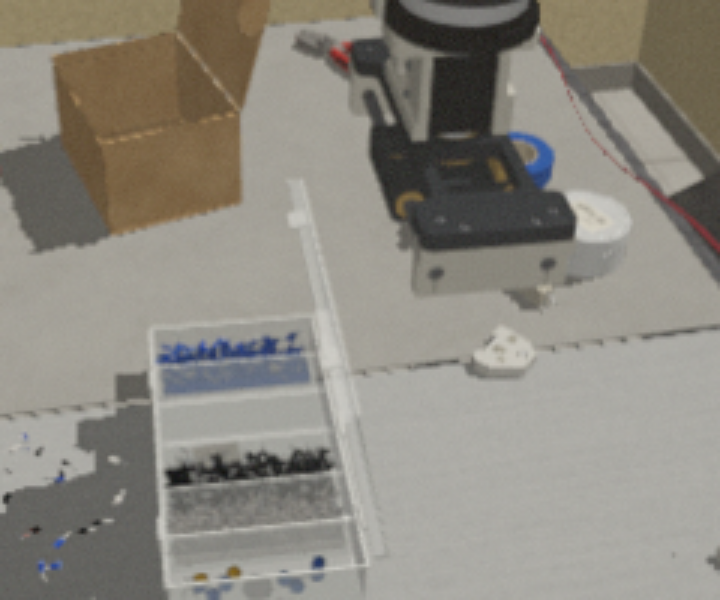

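The side view shows the gripper behind the upright lid (lid along (325,300) in the crop) with the tips well below the lid's top edge. I'll push forward slowly and look.

```bash
python3 -m creep '[{"dx":0,"dy":0,"dz":-0.015,"rx":0,"ry":0,"rz":0,"gripper":0},{"dx":0,"dy":0,"dz":-0.03,"rx":0,"ry":0,"rz":0,"gripper":0},{"dx":0,"dy":0,"dz":-0.04,"rx":0,"ry":0,"rz":0,"gripper":0},{"dx":0,"dy":0,"dz":-0.05,"rx":0,"ry":0,"rz":0,"gripper":0},{"dx":0,"dy":0,"dz":-0.058,"rx":0,"ry":0,"rz":0,"gripper":0},{"dx":0,"dy":0,"dz":-0.066,"rx":0,"ry":0,"rz":0,"gripper":0},{"dx":0,"dy":0,"dz":-0.066,"rx":0,"ry":0,"rz":0,"gripper":0}]'; python3 - <<'E'
from h import *
from cell import *
s=status.observe();print(s['tool_pos'],s['contact_force'])
im,d=read_camera('side');cv2.imwrite('pics/side6.png',cv2.resize(im[150:350,220:460,::-1],None,fx=3,fy=3))
E
```

```text
time: 6.48
tool_pos: [0.5526, -0.1525, 0.1224]
tool_rot: [-1.571, 0.0, -1.616]
contact_force: [-0.2, -0.2, -0.8]
opening: 0.0001
[ 0.55259035 -0.15254885  0.12237466] [-0.21489876 -0.17249848 -0.79002944]
```

View pics/side6.png

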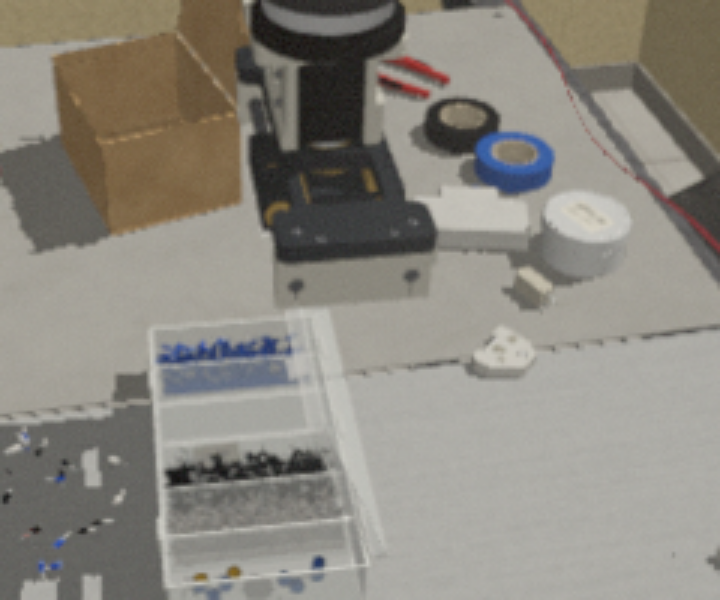

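```bash
python3 - <<'E'
from h import *
from cell import *
np.set_printoptions(precision=3,suppress=True)
im,d=read_camera('side');np.save('pics/side7.npy',d);im=im.copy()
v,u=np.mgrid[245:345,260:360];px=np.c_[u.ravel(),v.ravel()];P=atd('side',px,d)
m=(P[:,2]>.055)&(P[:,2]<.15)&(P[:,1]>-.27)&(P[:,1]<-.04)
for lo in np.arange(.055,.15,.01):
    q=P[m&(P[:,2]>=lo)&(P[:,2]<lo+.01)]
    if len(q):print(round(lo,3),len(q),np.percentile(q[:,0],[5,50,95]),np.percentile(q[:,1],[5,50,95]))
E
```

```text
0.055 87 [0.553 0.562 0.568] [-0.26  -0.215 -0.092]
0.065 92 [0.549 0.559 0.564] [-0.26  -0.218 -0.104]
0.075 87 [0.546 0.555 0.56 ] [-0.26  -0.222 -0.123]
0.085 84 [0.542 0.551 0.557] [-0.26  -0.228 -0.124]
0.095 79 [0.539 0.548 0.552] [-0.259 -0.23  -0.144]
0.105 88 [0.536 0.544 0.549] [-0.26  -0.234 -0.147]
0.115 76 [0.532 0.54  0.544] [-0.259 -0.241 -0.162]
0.125 77 [0.528 0.537 0.541] [-0.258 -0.239 -0.171]
0.135 284 [0.524 0.53  0.535] [-0.257 -0.219 -0.174]
```

Depth shows the lid at about 1.22 rad and moving with the fingertips. I'll follow its arc down.

```bash
python3 -m creep '[{"dx":0,"dy":0.001,"dz":-0.009,"rx":0,"ry":0,"rz":0,"gripper":0},{"dx":0,"dy":0.0025,"dz":-0.017,"rx":0,"ry":0,"rz":0,"gripper":0},{"dx":0,"dy":0.0045,"dz":-0.026,"rx":0,"ry":0,"rz":0,"gripper":0},{"dx":0,"dy":0.007,"dz":-0.034,"rx":0,"ry":0,"rz":0,"gripper":0},{"dx":0,"dy":0.011,"dz":-0.042,"rx":0,"ry":0,"rz":0,"gripper":0},{"dx":0,"dy":0.015,"dz":-0.049,"rx":0,"ry":0,"rz":0,"gripper":0},{"dx":0,"dy":0.021,"dz":-0.056,"rx":0,"ry":0,"rz":0,"gripper":0},{"dx":0,"dy":0.027,"dz":-0.062,"rx":0,"ry":0,"rz":0,"gripper":0},{"dx":0,"dy":0.035,"dz":-0.066,"rx":0,"ry":0,"rz":0,"gripper":0},{"dx":0,"dy":0.043,"dz":-0.069,"rx":0,"ry":0,"rz":0,"gripper":0},{"dx":0,"dy":0.05,"dz":-0.071,"rx":0,"ry":0,"rz":0,"gripper":0},{"dx":0,"dy":0.056,"dz":-0.072,"rx":0,"ry":0,"rz":0,"gripper":0},{"dx":0,"dy":0.056,"dz":-0.072,"rx":0,"ry":0,"rz":0,"gripper":0}]'; python3 - <<'E'
from h import *
from cell import *
s=status.observe();print(s['tool_pos'],s['contact_force'])
im,d=read_camera('side');cv2.imwrite('pics/side8.png',cv2.resize(im[150:350,220:460,::-1],None,fx=3,fy=3));np.save('pics/side8.npy',d)
E
```

```text
time: 8.2
tool_pos: [0.4809, -0.1492, 0.0658]
tool_rot: [-1.572, 0.0, -1.616]
contact_force: [-0.0, -0.3, 0.5]
opening: 0.0003
[ 0.48090025 -0.14920081  0.06576191] [-0.00856089 -0.2739532   0.54309998]
```

View pics/side8.png

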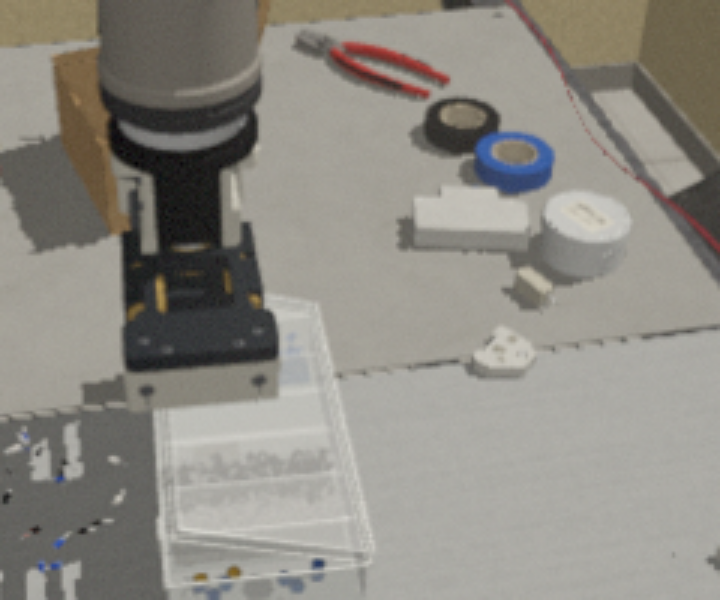

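The lid is almost down, with its front edge still slightly up at about (180,530) in the crop. I'll press down the rest of the way.

```bash
python3 -m creep '[{"dx":0,"dy":0.002,"dz":-0.004,"rx":0,"ry":0,"rz":0,"gripper":0},{"dx":0,"dy":0.004,"dz":-0.005,"rx":0,"ry":0,"rz":0,"gripper":0},{"dx":0,"dy":0.006,"dz":-0.005,"rx":0,"ry":0,"rz":0,"gripper":0},{"dx":0,"dy":0.007,"dz":-0.005,"rx":0,"ry":0,"rz":0,"gripper":0},{"dx":0,"dy":0.007,"dz":-0.005,"rx":0,"ry":0,"rz":0,"gripper":0}]'; python3 - <<'E'
from h import *
from cell import *
np.set_printoptions(precision=4,suppress=True)
s=status.observe();print(s['tool_pos'],s['contact_force'])
im,d=read_camera('side');cv2.imwrite('pics/side9.png',cv2.resize(im[150:350,220:460,::-1],None,fx=3,fy=3))
v,u=np.mgrid[250:345,260:360];px=np.c_[u.ravel(),v.ravel()];P=atd('side',px,d)
m=(P[:,2]>.03)&(P[:,2]<.08)&(P[:,1]>-.27)&(P[:,1]<-.04)
q=P[m]
for x in np.arange(.44,.57,.015):
    w=q[(q[:,0]>x)&(q[:,0]<x+.015)]
    if len(w):print(round(x,3),len(w),np.percentile(w[:,2],[10,50,90]))
E
```

```text
time: 8.88
tool_pos: [0.4761, -0.1491, 0.0592]
tool_rot: [-1.571, -0.0, -1.616]
contact_force: [-1.0, 0.0, 0.4]
opening: 0.0005
[ 0.4761 -0.1491  0.0592] [-0.9883  0.0455  0.3633]
0.44 81 [0.0331 0.0348 0.0645]
0.455 448 [0.0615 0.0681 0.0702]
0.47 451 [0.0608 0.0647 0.0669]
0.485 458 [0.055  0.0611 0.0631]
0.5 457 [0.0544 0.0572 0.0594]
0.515 511 [0.0504 0.0533 0.0556]
0.53 744 [0.0475 0.05   0.0521]
0.545 746 [0.0439 0.0462 0.0484]
0.56 217 [0.0428 0.0442 0.0456]
```

View pics/side9.png

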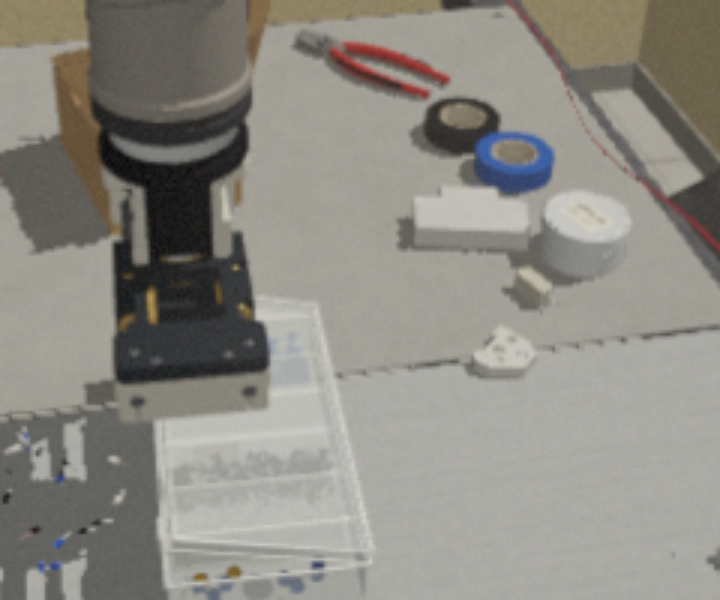

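```bash
python3 - <<'E'
from h import *
from cell import *
np.set_printoptions(precision=4,suppress=True)
s=status.observe()
im,d=read_camera('wrist');cv2.imwrite('pics/wrist10.png',im[:,:,::-1])
c=get_calibration('wrist');K,D,_,_=cam('wrist',s)
for u in (250,300,318,324,340):
  for v in range(200,330,8):
    r=np.r_[cv2.undistortPoints(np.array([[[u,v]]],float),K,D).ravel(),1]*d[v,u]
    t=(c['mount']@np.r_[r,1])[:3];w=atd('wrist',[(u,v)],d,s)[0]
    print(u,v,'tool',t,'w',w,im[v,u])
E
```

```text
250 200 tool [-0.0334  0.0001  0.0262] w [ 0.5038 -0.1168  0.0592] [202 196 185]
250 208 tool [-0.0331 -0.0027  0.0229] w [ 0.5006 -0.1171  0.062 ] [201 195 185]
250 216 tool [-0.0333 -0.0025  0.0188] w [ 0.4964 -0.1166  0.0618] [201 195 185]
250 224 tool [-0.0334 -0.0032  0.0148] w [ 0.4925 -0.1163  0.0624] [201 195 185]
250 232 tool [-0.0334 -0.0043  0.0111] w [ 0.4888 -0.1162  0.0636] [201 195 184]
250 240 tool [-0.0334 -0.0054  0.0073] w [ 0.485  -0.116   0.0647] [193 187 177]
250 248 tool [-0.018  -0.081   0.0359] w [ 0.5128 -0.1327  0.1403] [109 104 100]
250 256 tool [-0.0169 -0.0871  0.0364] w [ 0.5133 -0.1338  0.1464] [20 19 22]
250 264 tool [-0.0163 -0.0906  0.0359] w [ 0.5128 -0.1344  0.1499] [18 18 20]
250 272 tool [-0.0154 -0.0953  0.0362] w [ 0.513  -0.1353  0.1546] [18 18 20]
250 280 tool [-0.0145 -0.1     0.0367] w [ 0.5135 -0.1362  0.1593] [23 23 25]
250 288 tool [-0.0146 -0.1002  0.0348] w [ 0.5116 -0.1361  0.1595] [33 33 36]
250 296 tool [-0.0146 -0.1006  0.0332] w [ 0.51   -0.136   0.1599] [27 28 30]
250 304 tool [-0.0151 -0.099   0.0302] w [ 0.507  -0.1354  0.1583
[... 4922 characters left out ...]
40 264 tool [ 0.0053 -0.0912  0.0362] w [ 0.5121 -0.1559  0.1505] [19 18 21]
340 272 tool [ 0.005  -0.0948  0.036 ] w [ 0.5119 -0.1557  0.1541] [18 18 21]
340 280 tool [ 0.0048 -0.0986  0.036 ] w [ 0.5119 -0.1555  0.1579] [23 23 25]
340 288 tool [ 0.0047 -0.1007  0.0352] w [ 0.5111 -0.1554  0.16  ] [34 35 37]
340 296 tool [ 0.0048 -0.0998  0.0327] w [ 0.5086 -0.1554  0.1591] [27 27 31]
340 304 tool [ 0.0049 -0.0998  0.0307] w [ 0.5066 -0.1553  0.1591] [26 27 30]
340 312 tool [ 0.0048 -0.1006  0.0292] w [ 0.5051 -0.1552  0.1598] [27 27 30]
340 320 tool [ 0.0049 -0.1004  0.0271] w [ 0.503  -0.1552  0.1597] [27 28 30]
340 328 tool [ 0.0049 -0.1007  0.0252] w [ 0.5011 -0.1551  0.16  ] [27 28 30]
```

View pics/wrist10.png

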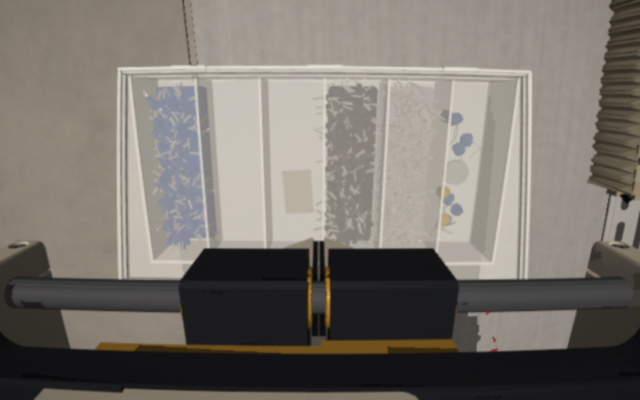

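The wrist depth puts the lid surface at z≈0.065 right beside the fingers, while the tips should be at 0.042. I'll lift a little and measure where the fingertips really are.

```bash
python3 -m creep '[{"dx":0,"dy":-0.03,"dz":0,"rx":0,"ry":0,"rz":0,"gripper":0},{"dx":0,"dy":-0.06,"dz":0,"rx":0,"ry":0,"rz":0,"gripper":0},{"dx":0,"dy":-0.06,"dz":0,"rx":0,"ry":0,"rz":0,"gripper":0}]'; python3 - <<'E'
from h import *
from cell import *
np.set_printoptions(precision=4,suppress=True)
s=status.observe();print(s['tool_pos'],s['contact_force'])
im,d=read_camera('wrist');cv2.imwrite('pics/wrist11.png',cv2.resize(im[180:300,250:390,::-1],None,fx=5,fy=5))
c=get_calibration('wrist');K,D,_,_=cam('wrist',s)
v,u=np.mgrid[200:285,300:338];px=np.c_[u.ravel(),v.ravel()].astype(float)
r=np.c_[cv2.undistortPoints(px.reshape(-1,1,2),K,D).reshape(-1,2),np.ones(len(px))]*d[v.ravel(),u.ravel()][:,None]
t=r@c['mount'][:3,:3].T+c['mount'][:3,3]
m=(t[:,1]<.035)&(t[:,1]>-.04)
q=t[m];print(len(q),q.min(0),q.max(0))
for a in np.arange(-.04,.035,.005):
    w=q[(q[:,1]>=a)&(q[:,1]<a+.005)]
    if len(w):print(round(a,3),len(w),w.min(0),w.max(0))
im,d=read_camera('side');cv2.imwrite('pics/side11.png',cv2.resize(im[150:350,220:460,::-1],None,fx=3,fy=3))
v,u=np.mgrid[230:345,260:360];px=np.c_[u.ravel(),v.ravel()];P=atd('side',px,d)
q=P[(P[:,2]>.03)&(P[:,2]<.08)&(P[:,1]>-.27)&(P[:,1]<-.04)]
for x in np.arange(.44,.57,.03):
    w=q[(q[:,0]>x)&(q[:,0]<x+.015)]
    if len(w):print(round(x,3),len(w),np.percentile(w[:,2],[10,50,90]))
E
```

```text
time: 9.35
tool_pos: [0.4776, -0.1497, 0.1214]
tool_rot: [-1.566, -0.002, -1.616]
contact_force: [-0.6, -0.3, 0.2]
opening: 0.0
[ 0.4776 -0.1497  0.1214] [-0.6133 -0.3217  0.2495]
708 [-0.0084 -0.04   -0.0001] [ 0.0087 -0.01    0.0116]
-0.04 87 [-0.0033 -0.04    0.009 ] [ 0.0036 -0.035   0.0113]
-0.035 121 [-0.0034 -0.0349 -0.0001] [ 0.0037 -0.03    0.0113]
-0.03 97 [-0.0035 -0.03    0.0048] [ 0.0038 -0.0251  0.0114]
-0.025 134 [-0.008 -0.025  0.009] [ 0.0084 -0.02    0.0116]
-0.02 168 [-0.0083 -0.02    0.0088] [ 0.0087 -0.015   0.0115]
-0.015 101 [-0.0084 -0.0149  0.0088] [ 0.0074 -0.01    0.0116]
0.44 82 [0.0327 0.0345 0.0641]
0.47 710 [0.0626 0.0649 0.0671]
0.5 711 [0.0551 0.0575 0.0595]
0.53 728 [0.0475 0.0499 0.0518]
0.56 214 [0.0428 0.0441 0.0454]
```

View pics/wrist11.png

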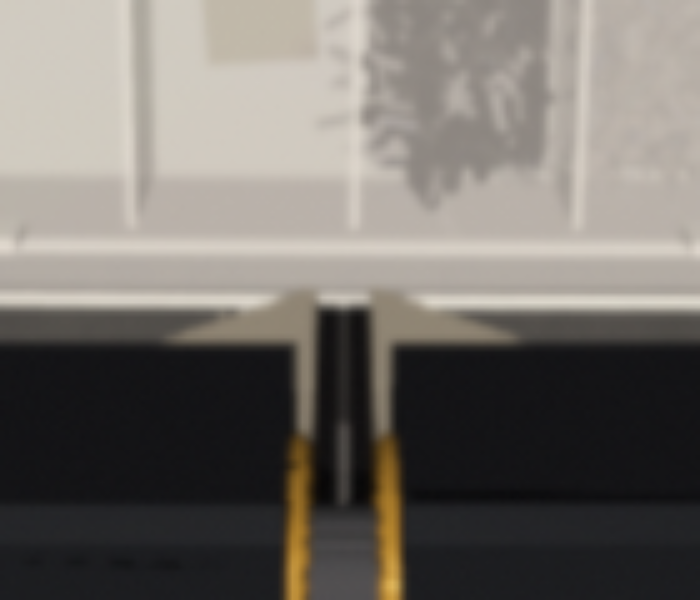

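View pics/side11.png

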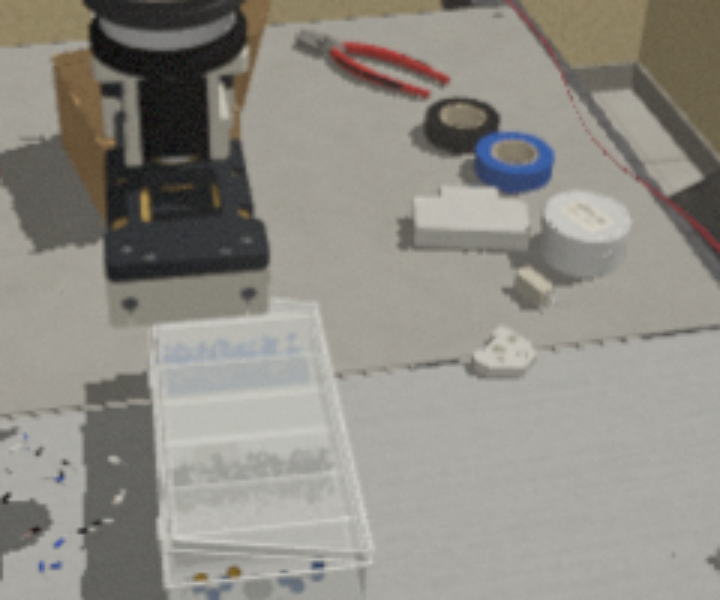

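Measured against the lid, the effective fingertip end is about 6 mm behind the TCP, not 17 mm ahead as stated. That explains both the first pass going over the lid and the lid stopping at ~0.25 rad. I'll press on down using the measured offset.

```bash
python3 -m creep '[{"dx":0,"dy":0.03,"dz":-0.004,"rx":0,"ry":0,"rz":0,"gripper":0},{"dx":0,"dy":0.055,"dz":-0.008,"rx":0,"ry":0,"rz":0,"gripper":0},{"dx":0,"dy":0.062,"dz":-0.01,"rx":0,"ry":0,"rz":0,"gripper":0},{"dx":0,"dy":0.067,"dz":-0.01,"rx":0,"ry":0,"rz":0,"gripper":0},{"dx":0,"dy":0.072,"dz":-0.01,"rx":0,"ry":0,"rz":0,"gripper":0},{"dx":0,"dy":0.077,"dz":-0.01,"rx":0,"ry":0,"rz":0,"gripper":0},{"dx":0,"dy":0.081,"dz":-0.01,"rx":0,"ry":0,"rz":0,"gripper":0},{"dx":0,"dy":0.083,"dz":-0.01,"rx":0,"ry":0,"rz":0,"gripper":0},{"dx":0,"dy":0.084,"dz":-0.01,"rx":0,"ry":0,"rz":0,"gripper":0},{"dx":0,"dy":0.084,"dz":-0.01,"rx":0,"ry":0,"rz":0,"gripper":0}]'; cat > lid.py <<'E'
from h import *
from cell import *
np.set_printoptions(precision=4,suppress=True)
s=status.observe();print(s['tool_pos'],s['contact_force'])
im,d=read_camera('side')
v,u=np.mgrid[230:345,260:360];px=np.c_[u.ravel(),v.ravel()];P=atd('side',px,d)
q=P[(P[:,2]>.03)&(P[:,2]<.08)&(P[:,1]>-.27)&(P[:,1]<-.04)]
for x in np.arange(.455,.57,.015):
    w=q[(q[:,0]>x)&(q[:,0]<x+.015)]
    if len(w):print(round(x,3),len(w),np.percentile(w[:,2],[10,50,90]))
E
python3 lid.py
```

```text
time: 10.7
tool_pos: [0.4662, -0.1487, 0.0353]
tool_rot: [-1.571, -0.0, -1.616]
contact_force: [0.4, 0.4, -1.2]
opening: 0.0005
[ 0.4662 -0.1487  0.0353] [ 0.4228  0.4089 -1.2104]
0.455 413 [0.0429 0.0448 0.046 ]
0.47 423 [0.0419 0.0444 0.0457]
0.485 423 [0.0411 0.0443 0.0454]
0.5 471 [0.0419 0.044  0.0453]
0.515 779 [0.0421 0.0437 0.0451]
0.53 773 [0.0418 0.0435 0.0449]
0.545 750 [0.0418 0.0433 0.0447]
0.56 162 [0.0361 0.0428 0.0444]
```

```bash
python3 -m creep '[{"dx":0,"dy":0.0015,"dz":0,"rx":0,"ry":0,"rz":0,"gripper":0},{"dx":0,"dy":0.003,"dz":0,"rx":0,"ry":0,"rz":0,"gripper":0},{"dx":0,"dy":0.003,"dz":0,"rx":0,"ry":0,"rz":0,"gripper":0},{"dx":0,"dy":0.003,"dz":0,"rx":0,"ry":0,"rz":0,"gripper":0}]'; python3 lid.py
```

```text
time: 11.25
tool_pos: [0.4663, -0.1488, 0.0334]
tool_rot: [-1.57, -0.001, -1.616]
contact_force: [-2.5, 0.6, 10.4]
opening: 0.0007
[ 0.4663 -0.1488  0.0334] [-2.4787  0.6492 10.3668]
0.455 403 [0.0413 0.0431 0.0444]
0.47 411 [0.0413 0.0432 0.0444]
0.485 418 [0.0408 0.0432 0.0444]
0.5 471 [0.0413 0.0433 0.0445]
0.515 774 [0.0414 0.0431 0.0443]
0.53 765 [0.0414 0.0431 0.0444]
0.545 759 [0.0416 0.0432 0.0445]
0.56 157 [0.0355 0.0429 0.0443]
```

The clear lid now reads level across its depth (z 0.043 everywhere) under 10 N, so it is shut. Next I lift and go behind the carton lid.

```bash
python3 -c "
from h import *
to([.616,.219,.26],-1.339)"
```

```text
shift [-0.374  -0.2267  0.1332]
turn [-0.0007 -0.2768  0.0006]
```

```bash
python3 -m creep '[{"dx":0,"dy":-0.05,"dz":0,"rx":0,"ry":0,"rz":0,"gripper":0},{"dx":0,"dy":-0.1,"dz":0,"rx":0,"ry":0,"rz":0,"gripper":0},{"dx":0,"dy":-0.15,"dz":0,"rx":0,"ry":0,"rz":0,"gripper":0},{"dx":0,"dy":-0.2,"dz":0.02,"rx":0,"ry":0,"rz":0,"gripper":0},{"dx":-0.02,"dy":-0.227,"dz":0.05,"rx":0,"ry":0,"rz":0,"gripper":0},{"dx":-0.06,"dy":-0.227,"dz":0.09,"rx":0,"ry":-0.04,"rz":0,"gripper":0},{"dx":-0.1,"dy":-0.227,"dz":0.12,"rx":0,"ry":-0.08,"rz":0,"gripper":0},{"dx":-0.15,"dy":-0.227,"dz":0.133,"rx":0,"ry":-0.12,"rz":0,"gripper":0},{"dx":-0.2,"dy":-0.227,"dz":0.133,"rx":0,"ry":-0.16,"rz":0,"gripper":0},{"dx":-0.25,"dy":-0.227,"dz":0.133,"rx":0,"ry":-0.2,"rz":0,"gripper":0},{"dx":-0.3,"dy":-0.227,"dz":0.133,"rx":0,"ry":-0.24,"rz":0,"gripper":0},{"dx":-0.34,"dy":-0.227,"dz":0.133,"rx":0,"ry":-0.277,"rz":0,"gripper":0},{"dx":-0.374,"dy":-0.227,"dz":0.133,"rx":0,"ry":-0.277,"rz":0,"gripper":0},{"dx":-0.374,"dy":-0.227,"dz":0.133,"rx":0,"ry":-0.277,"rz":0,"gripper":0},{"dx":-0.374,"dy":-0.227,"dz":0.133,"rx":0,"ry":-0.277,"rz":0,"gripper":0}]'; python3 lid.py; python3 - <<'E'
from h import *
from cell import *
for n in ['top','side']:
    im,d=read_camera(n);cv2.imwrite(f'pics/{n}12.png',im[:,:,::-1]);np.save(f'pics/{n}12.npy',d)
E
```

```text
time: 13.18
tool_pos: [0.6158, 0.2184, 0.2589]
tool_rot: [-1.572, -0.001, -1.339]
contact_force: [0.1, -0.2, -0.3]
opening: 0.0001
[0.6158 0.2184 0.2589] [ 0.0777 -0.1732 -0.295 ]
0.455 753 [0.0413 0.0433 0.0447]
0.47 790 [0.0416 0.0432 0.0446]
0.485 786 [0.0414 0.0432 0.0446]
0.5 782 [0.0415 0.0432 0.0445]
0.515 781 [0.0415 0.043  0.0444]
0.53 768 [0.0416 0.0431 0.0446]
0.545 751 [0.0416 0.0431 0.0445]
0.56 158 [0.0359 0.0427 0.0441]
```

View pics/side12.png

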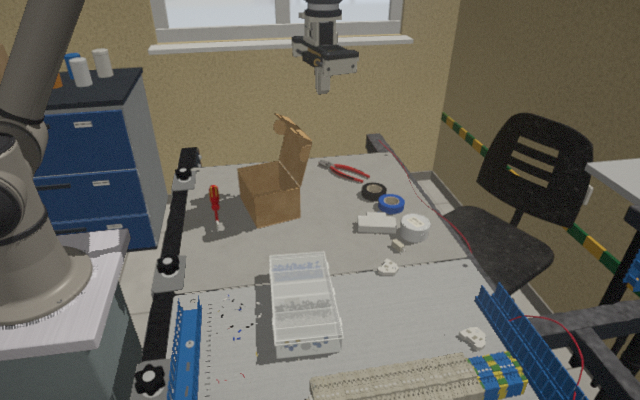

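View pics/top12.png

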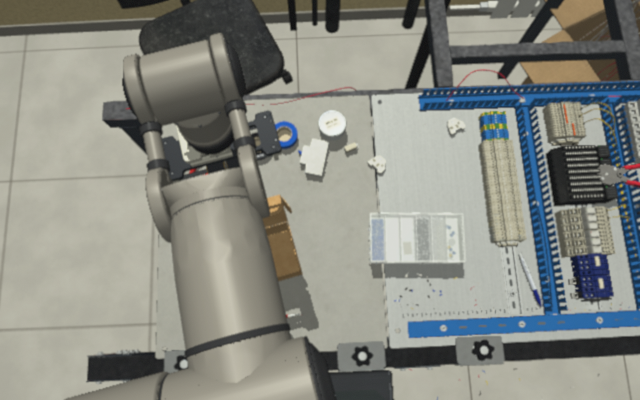

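The side view shows the clear box shut at (305,300) and the fingertips at (323,92), above and behind the carton's lid. The top view has the closed box at (418,238). Before lowering I'll check the real tip position against the side depth.

```bash
python3 - <<'E'
from h import *
np.set_printoptions(precision=4,suppress=True)
d=np.load('pics/side12.npy')
for v in range(72,98,3):print(v,atd('side',[(u,v) for u in (320,325)],d).ravel())
v,u=np.mgrid[105:235,225:325];P=atd('side',np.c_[u.ravel(),v.ravel()],d)
X=np.array([.973,.230]);Y=np.array([-.230,.973])
for lo,hi in [(.03,.07),(.1,.13),(.13,.17),(.17,.24)]:
    q=P[(P[:,2]>lo)&(P[:,2]<hi)&(P[:,1]<.35)];a=q[:,:2]@X;b=q[:,:2]@Y
    print(lo,np.percentile(a,[1,50,99]),np.percentile(b,[1,50,99]),np.percentile(q[:,2],[50,99]))
E
```

```text
72 [0.6076 0.2003 0.3224 0.6026 0.1237 0.344 ]
75 [0.6082 0.2029 0.3152 0.6034 0.1268 0.3372]
78 [0.6077 0.2001 0.3095 0.6178 0.1961 0.3102]
81 [0.6075 0.1991 0.3032 0.6189 0.2007 0.3022]
84 [0.6074 0.1983 0.2969 0.6185 0.1985 0.2962]
87 [0.6081 0.2016 0.2892 0.6184 0.1974 0.2899]
90 [0.6082 0.2017 0.2825 0.6195 0.2025 0.2815]
93 [0.6095 0.2083 0.2734 0.6214 0.2112 0.2718]
96 [ 0.8846  1.6167 -0.2246  0.9149  1.6221 -0.2283]
0.03 [0.4535 0.5072 0.5609] [-0.0052  0.0526  0.1429] [0.051  0.0696]
0.1 [0.5654 0.5705 0.5754] [-0.0035  0.0619  0.1411] [0.1151 0.1297]
0.13 [0.5587 0.5784 0.586 ] [-0.0132  0.0824  0.1533] [0.1545 0.1696]
0.17 [0.5531 0.576  0.5924] [-0.0159  0.0513  0.1545] [0.1944 0.2153]
```

```bash
python3 -m creep '[{"dx":0,"dy":0.04,"dz":0,"rx":0,"ry":0,"rz":0,"gripper":0},{"dx":0,"dy":0.075,"dz":0,"rx":0,"ry":0,"rz":0,"gripper":0},{"dx":0,"dy":0.087,"dz":-0.01,"rx":0,"ry":0,"rz":0,"gripper":0},{"dx":0,"dy":0.087,"dz":-0.03,"rx":0,"ry":0,"rz":0,"gripper":0},{"dx":0,"dy":0.087,"dz":-0.044,"rx":0,"ry":0,"rz":0,"gripper":0},{"dx":0,"dy":0.087,"dz":-0.053,"rx":0,"ry":0,"rz":0,"gripper":0},{"dx":0,"dy":0.087,"dz":-0.061,"rx":0,"ry":0,"rz":0,"gripper":0},{"dx":0,"dy":0.087,"dz":-0.069,"rx":0,"ry":0,"rz":0,"gripper":0},{"dx":0,"dy":0.087,"dz":-0.077,"rx":0,"ry":0,"rz":0,"gripper":0},{"dx":0,"dy":0.087,"dz":-0.086,"rx":0,"ry":0,"rz":0,"gripper":0},{"dx":0,"dy":0.087,"dz":-0.095,"rx":0,"ry":0,"rz":0,"gripper":0},{"dx":0,"dy":0.088,"dz":-0.104,"rx":0,"ry":0,"rz":0,"gripper":0},{"dx":0,"dy":0.089,"dz":-0.1125,"rx":0,"ry":0,"rz":0,"gripper":0},{"dx":0,"dy":0.089,"dz":-0.1125,"rx":0,"ry":0,"rz":0,"gripper":0}]'; python3 - <<'E'
from h import *
from cell import *
s=status.observe();print(s['tool_pos'],s['contact_force'])
im,d=read_camera('side');cv2.imwrite('pics/side13.png',cv2.resize(im[40:240,170:370,::-1],None,fx=3,fy=3));np.save('pics/side13.npy',d)
E
```

```text
time: 15.08
tool_pos: [0.5058, 0.193, 0.1703]
tool_rot: [-1.571, -0.0, -1.339]
contact_force: [0.8, -0.5, 0.7]
opening: 0.0004
[0.50575878 0.19301766 0.17033844] [ 0.81386292 -0.54501223  0.73942406]
```

View pics/side13.png

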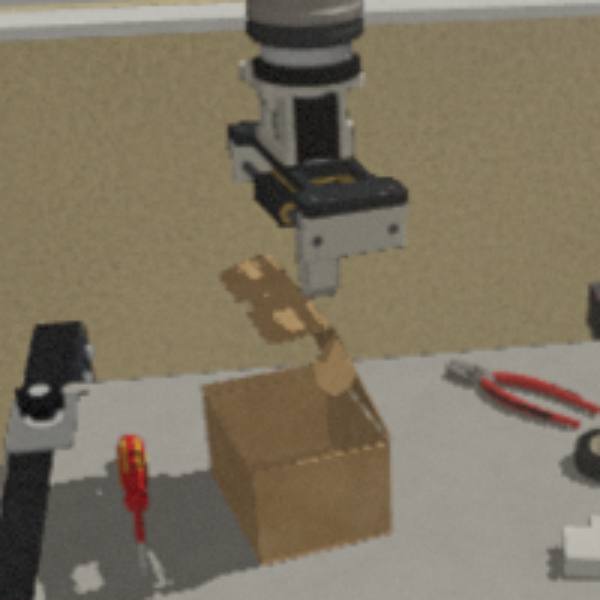

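The crop shows the carton lid following the fingertips. It leans forward, with its edge at about (330,300) and its skirt at (270,290), and the carton hasn't shifted. I'll continue the arc to about 0.3 rad.

```bash
python3 -m creep '[{"dx":0,"dy":0.004,"dz":-0.009,"rx":0,"ry":0,"rz":0,"gripper":0},{"dx":0,"dy":0.009,"dz":-0.018,"rx":0,"ry":0,"rz":0,"gripper":0},{"dx":0,"dy":0.0145,"dz":-0.026,"rx":0,"ry":0,"rz":0,"gripper":0},{"dx":0,"dy":0.021,"dz":-0.033,"rx":0,"ry":0,"rz":0,"gripper":0},{"dx":0,"dy":0.028,"dz":-0.04,"rx":0,"ry":0,"rz":0,"gripper":0},{"dx":0,"dy":0.036,"dz":-0.047,"rx":0,"ry":0,"rz":0,"gripper":0},{"dx":0,"dy":0.044,"dz":-0.053,"rx":0,"ry":0,"rz":0,"gripper":0},{"dx":0,"dy":0.053,"dz":-0.058,"rx":0,"ry":0,"rz":0,"gripper":0},{"dx":0,"dy":0.062,"dz":-0.063,"rx":0,"ry":0,"rz":0,"gripper":0},{"dx":0,"dy":0.062,"dz":-0.063,"rx":0,"ry":0,"rz":0,"gripper":0}]'; cat > car.py <<'E'
from h import *
from cell import *
import sys
np.set_printoptions(precision=4,suppress=True)
s=status.observe();print(s['tool_pos'],s['contact_force'])
im,d=read_camera('side');cv2.imwrite(sys.argv[1],cv2.resize(im[60:240,170:370,::-1],None,fx=3,fy=3))
v,u=np.mgrid[105:235,225:325];P=atd('side',np.c_[u.ravel(),v.ravel()],d)
X=np.array([.973,.230]);Y=np.array([-.230,.973])
a=P[:,:2]@X;b=P[:,:2]@Y
k=(b>-.02)&(b<.16)&(a>.42)&(a<.6)
q=k&(P[:,2]>.03)&(P[:,2]<.07);print('body a',np.percentile(a[q],[1,99]),'b',np.percentile(b[q],[1,99]))
for x in np.arange(.43,.57,.015):
    w=P[k&(P[:,2]>.075)&(P[:,2]<.14)&(a>x)&(a<x+.015)]
    if len(w)>5:print(round(x,3),len(w),np.percentile(w[:,2],[10,50,90]))
E
python3 car.py pics/side14.png
```

```text
time: 16.38
tool_pos: [0.4441, 0.1784, 0.1074]
tool_rot: [-1.573, -0.0, -1.339]
contact_force: [-0.2, -0.5, 1.1]
opening: 0.0003
[0.4441 0.1784 0.1074] [-0.1875 -0.4686  1.1009]
body a [0.4539 0.5609] b [-0.0054  0.1388]
0.43 274 [0.0819 0.0912 0.1002]
0.445 294 [0.1017 0.1113 0.1182]
0.46 292 [0.0878 0.1149 0.1301]
0.475 214 [0.0895 0.11   0.1142]
0.49 189 [0.0883 0.1061 0.1084]
0.505 186 [0.0823 0.1022 0.1043]
0.52 193 [0.0829 0.0976 0.0998]
0.535 189 [0.083  0.0932 0.0954]
0.55 158 [0.0829 0.0892 0.0911]
```

View pics/side14.png

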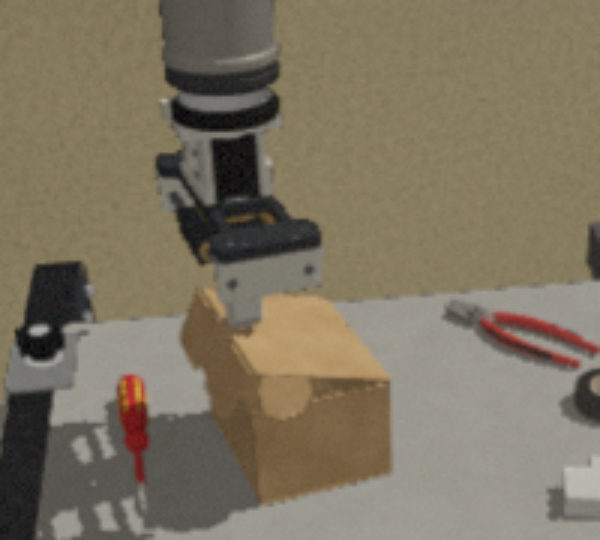

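The lid is at about 0.28 rad, with the skirt outside the front wall at (215,350) in the crop and the body still in place. I'll press it down slowly.

```bash
python3 -m creep '[{"dx":0,"dy":0.005,"dz":-0.0015,"rx":0,"ry":0,"rz":0,"gripper":0},{"dx":0,"dy":0.01,"dz":-0.003,"rx":0,"ry":0,"rz":0,"gripper":0},{"dx":0,"dy":0.015,"dz":-0.004,"rx":0,"ry":0,"rz":0,"gripper":0},{"dx":0,"dy":0.02,"dz":-0.005,"rx":0,"ry":0,"rz":0,"gripper":0},{"dx":0,"dy":0.024,"dz":-0.005,"rx":0,"ry":0,"rz":0,"gripper":0},{"dx":0,"dy":0.027,"dz":-0.005,"rx":0,"ry":0,"rz":0,"gripper":0},{"dx":0,"dy":0.028,"dz":-0.005,"rx":0,"ry":0,"rz":0,"gripper":0},{"dx":0,"dy":0.028,"dz":-0.005,"rx":0,"ry":0,"rz":0,"gripper":0}]'; python3 car.py pics/side15.png
```

```text
time: 17.42
tool_pos: [0.44, 0.1774, 0.0802]
tool_rot: [-1.571, -0.0, -1.339]
contact_force: [-0.2, 1.0, 1.9]
opening: 0.0002
[0.44   0.1774 0.0802] [-0.2274  0.9792  1.9195]
body a [0.4391 0.5605] b [-0.0157  0.1388]
0.445 291 [0.0776 0.0877 0.0913]
0.46 208 [0.0815 0.0895 0.108 ]
0.475 172 [0.0803 0.0892 0.0906]
0.49 180 [0.0823 0.0888 0.09  ]
0.505 178 [0.082  0.0885 0.0897]
0.52 179 [0.0831 0.0881 0.0896]
0.535 174 [0.082  0.088  0.0892]
0.55 173 [0.0849 0.0877 0.0889]
```

View pics/side15.png

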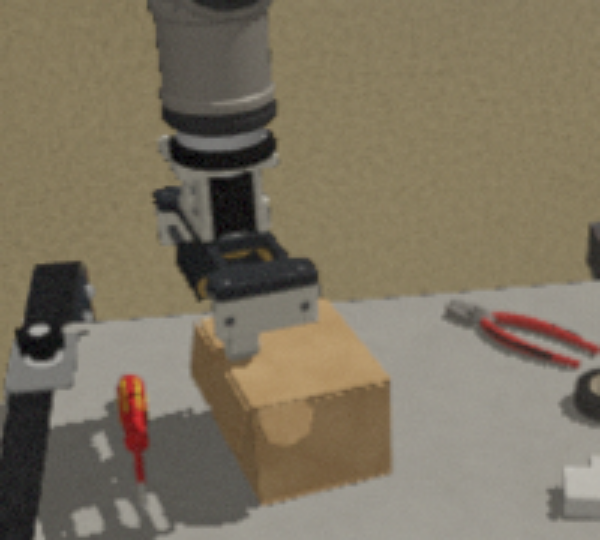

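The slope is down to about 0.02 rad at 2 N. I'll press slightly further for a steadier hold.

```bash
python3 -m creep '[{"dx":0,"dy":0.0015,"dz":0,"rx":0,"ry":0,"rz":0,"gripper":0},{"dx":0,"dy":0.0025,"dz":0,"rx":0,"ry":0,"rz":0,"gripper":0},{"dx":0,"dy":0.0025,"dz":0,"rx":0,"ry":0,"rz":0,"gripper":0},{"dx":0,"dy":0.0025,"dz":0,"rx":0,"ry":0,"rz":0,"gripper":0}]'; python3 car.py pics/side16.png
```

```text
time: 17.98
tool_pos: [0.44, 0.1774, 0.0779]
tool_rot: [-1.571, -0.0, -1.339]
contact_force: [-2.4, -0.5, 5.8]
opening: 0.0002
[0.44   0.1774 0.0779] [-2.3989 -0.513   5.8464]
body a [0.44   0.5606] b [-0.0154  0.1366]
0.445 278 [0.0776 0.0852 0.0891]
0.46 200 [0.0822 0.0876 0.1067]
0.475 173 [0.0808 0.0874 0.0886]
0.49 180 [0.0816 0.0876 0.0888]
0.505 174 [0.0834 0.0874 0.0886]
0.52 172 [0.0824 0.0876 0.0889]
0.535 181 [0.0828 0.0874 0.0886]
0.55 174 [0.0836 0.0875 0.0887]
```

```bash
python3 -m creep '[{"dx":0,"dy":0.0005,"dz":0,"rx":0,"ry":0,"rz":0,"gripper":0},{"dx":0,"dy":0.0005,"dz":0,"rx":0,"ry":0,"rz":0,"gripper":0},{"dx":0,"dy":0.0005,"dz":0,"rx":0,"ry":0,"rz":0,"gripper":0},{"dx":0,"dy":0.0005,"dz":0,"rx":0,"ry":0,"rz":0,"gripper":0}]'; python3 car.py pics/side17.png; python3 lid.py; python3 -c "
from cell import *;import cv2
im,d=read_camera('side');cv2.imwrite('pics/side18.png',im[:,:,::-1]);print(status.observe()['contact_force'])"
```

```text
time: 18.52
tool_pos: [0.44, 0.1774, 0.0777]
tool_rot: [-1.571, -0.0, -1.339]
contact_force: [-3.9, -1.5, 8.2]
opening: 0.0003
[0.44   0.1774 0.0777] [-3.9486 -1.5126  8.1854]
body a [0.4402 0.5604] b [-0.0155  0.1362]
0.445 277 [0.0772 0.0857 0.0889]
0.46 201 [0.0814 0.0875 0.1058]
0.475 170 [0.0802 0.0872 0.0888]
0.49 182 [0.0829 0.0874 0.0886]
0.505 172 [0.0825 0.0876 0.0886]
0.52 174 [0.0818 0.0874 0.0887]
0.535 179 [0.0828 0.0875 0.0887]
0.55 174 [0.084  0.0875 0.0886]
[0.44   0.1774 0.0778] [-3.755  -1.9253  9.2778]
0.455 748 [0.0413 0.0433 0.0446]
0.47 790 [0.0415 0.0431 0.0446]
0.485 790 [0.0416 0.0431 0.0445]
0.5 782 [0.0415 0.0431 0.0445]
0.515 783 [0.0416 0.0432 0.0446]
0.53 774 [0.0414 0.0432 0.0445]
0.545 747 [0.0416 0.0431 0.0445]
0.56 161 [0.0361 0.0429 0.0445]
[-4.3460274  -1.36296162  9.05610259]
```

View pics/side18.png

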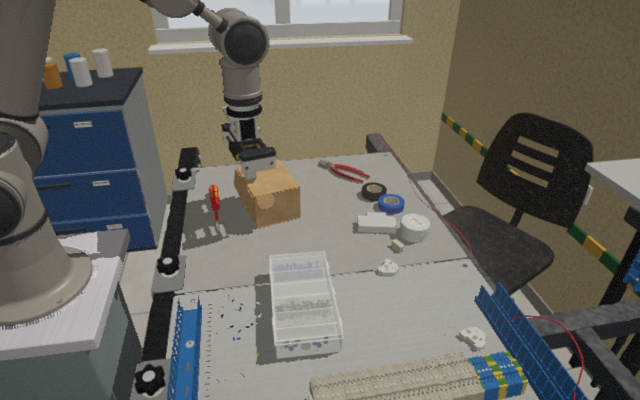

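Both lids are flat in this view: the carton at (265,190) is held under the fingertips at about 9 N, and the clear box at (305,300) is shut. The bystanders look unmoved. Handing in.

```bash
python3 -c "
from cell import robot
print(robot.hand_in())"
```

```text
the job is handed in; nothing more can be done
None
```

Both lids are shut, and I handed the job in at about 18.7 s with the closed fingertips still pressing the carton lid down.

**Last checks:**
- **Clear lid:** level at z≈0.043 m across its whole depth.
- **Carton lid:** level at z≈0.0875 m, with a steady vertical push of about 9 N and about 4 N sideways.
- **Containers:** the carton's outline was within a few mm of where it started. I did not measure the clear box for shift; it looked in place.
- **Bystanders:** they looked unmoved in the last side picture; I judged that by eye only.

**What disagreed:** the fingertips ended about 10 mm behind the TCP, not the 17 mm ahead that `robot.tcp_to_tips` states. Because of this, my first pass went over the clear lid without touching it, and my first press left it open at about 0.25 rad. I measured the real offset with the cameras and used it for the rest of the job.

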